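Charge the grinding-ball loader and hold its gate rod at the mark

ROBOT

A 7-joint arm with a two-finger parallel gripper is mounted at the origin on the work surface. World frame = base frame: x ahead of the robot, y to its left, z up, the work surface at z = 0. Lengths are in mm, angles in rad, forces in N, time in s.
With the tool pointing down it reaches from about 425 to 1025 mm from the base axis. Payload 9.4 kg.
Tool frame: the origin (TCP) lies on the centre line of the jaws, within the pads' length; the fingertips stand 19 mm ahead of it and the grasp point (between the pads) is the TCP (robot.finger_overhang is the distance from the TCP to the fingertips, in mm); x points along the fingers, z is the direction in which the jaws open and shut, and the axes are right-handed (so a half turn about x gives the same grasp; the last joint's range is limited). The gripper opens to 93 mm and grips with 3 to 60 N. Pads are 15 mm wide; open, the fingers measure 128 mm over their backs; the gripper's body (75 mm by 188 mm) begins 65 mm behind the grasp point.
Start: joints at [-1.302, 0.599, -0.003, 1.599, 0.002, 0.943, -0.08], TCP at [245.743, 682.081, 213.918] pointing down, gripper open.
Joint ranges: [-2.57, 2.57], [-0.35, 1.97], [-1.29, 1.29], [0.11, 2.56], [-1.05, 4.19], [0.11, 1.86], [-2.63, 2.63]. Speed limits (rad/s): [2.22, 2.22, 3.01, 3.01, 3.14, 3.14, 3.14].

INTERFACE

Orientations are given as a unit quaternion [x, y, z, w].
In Python, from bench import robot gives the robot as it stands. The module is installed in compiled form; this text tells all that it offers.
- The arm moves only by the tool step_arm, never from a script. Its argument "commands" is a list of rows, each a list of 7 numbers: the shift along the world's x, y, z in mm, then the turn, a rotation vector about the world's x, y, z in rad, then the finger opening in mm, from 0 to 93. In form: [[x, y, z, wx, wy, wz, fingers], ...]. A call has 1 to 8 rows; each row is the pose to reach, as a shift and turn from the pose commanded when the call began; what a row does not reach only later rows make up. A row lasts 1/10 s, in which the tool goes at most 50 mm and 8.59 degrees, less where a joint would pass 70% of its speed; a pose out of reach is approached as far as the arm can. A call with a gripper value outside its range is refused whole. The fingers move at their own pace and stop on an object; "newtons" is the grip in N (left out, the last holds). Time passes only in rows, so rows that repeat a pose let the fingers close. It gives the time, the measured TCP pose, the force and the opening at its end, in the units of the state.
- robot.observe(): the state, without advancing time (a new reading comes with each control period).
- robot.grab_frame(name): name is "scene" or "side" or "wrist"; returns the picture (384x512x3 uint8, red, green, blue); there is no depth.
- robot.camera_model(name): a dict with "fovy" (degrees; the focal length in pixels is half the picture's height over the tangent of half this angle, whatever the lens; pixels are square), "cx", "cy" (the principal point, pixels), "R" (3x3) and "t" (3): a world point X has camera coordinates R X + t. Camera axes: x right, y down, z forward; pixel columns grow to the right and rows downward; lengths in mm; the calibration is good to about 2 mm. The wrist camera is an equidistant fisheye: a pixel r from the principal point sees the ray r / f radians off the axis. A picture is of the moment at which its call begins: read the wrist's pose just before it. camera_model takes no time and is no camera call; for the wrist camera it gives the pose at the moment of the call.
- robot.close_job(): hands the job in, once; it reports no verdict.
The state is a dict: "time_s": time; "joints": joint angles; "dq": joint speeds; "effort": joint torques, N m; "tcp_pos": TCP position; "ee_rot": TCP orientation; "contact_force": force on the tool from outside, world axes, zero at the start; "moment": the same for the moment, N m; "gripper_width": finger opening in mm.
Only numpy, scipy, OpenCV 4.12 (cv2) and the standard library are available. Lean on these libraries where they do the work, as an engineer would, in place of code of your own. Each camera call takes 0.05 s, during which the arm holds its last target. There are 200 camera calls.

TASK

Pick up the steel scoop, scoop at least three of the four white grinding balls out of the blue tray in one scoopful and tip them into the loader's white hopper without spilling any ball on the bench. Stand the scoop back upright on the bench and let go of it, then pull the loader's sprung telescoping rod out by its blue handle until its black pointer is level with the red mark, so that the balls fall into the clear jar. Finish while still holding the rod at the mark: it springs back if let go; leave the red mark and the other things on the bench where they are.

Things in the scene. Friction and masses are not known exactly. Their poses are not given: they have to be found in the camera images.
- tray: Blue tray, fixed, 270 (x) x 90 (y), 38 mm high (70 where x is over 80), 6 mm walls and floor. Origin: centre of underside; own x along its length. Inside 78 mm wide; flat floor from x = -129 to +95 mm, then a flat ramp (43 degrees) up to the end wall, meeting it 38 mm above the bench. Balls start at x = 0 to +76; the -x half is empty. The scoop's lip slips under balls pushed up the ramp.
- ball0_center (a point): Centre of grinding ball 0: white ceramic, 18 mm diameter, about 18 g, rolls freely.
- ball1_center (a point): Centre of grinding ball 1: white ceramic, 18 mm diameter, about 18 g, rolls freely.
- ball2_center (a point): Centre of grinding ball 2: white ceramic, 18 mm diameter, about 18 g, rolls freely.
- ball3_center (a point): Centre of grinding ball 3: white ceramic, 18 mm diameter, about 18 g, rolls freely.
- scoop: Loose steel scoop, about 130 g, standing: flat pan 70 (x) x 66 (y) mm, floor 1.4 mm thick, side walls 3 mm thick, 26 high, back wall 34 high, open at its nose (+x). Origin: centre of the pan's underside, z up. An upright black grip 14 (x) x 24 (y) mm, top 120 mm above the underside, stands behind the back wall at x = -42 mm. Tip nose-up about 20 degrees to carry balls, nose-down 35 to empty.
- scoop_pan (a point): Middle of the scoop's pan, 12 mm above the scoop's underside; a ball in the pan is within 45 mm of it.
- scoop_grip (a point): On the axis of the scoop's black grip, 95 mm above the scoop's underside and 25 mm below the top of the grip: the place to hold it.
- loader: Ball loader, fixed: grey base 335 x 130 x 6 mm with a white hopper on four posts, a clear jar below it and the rod. Origin: on the bench under the hopper's centre. The rod is pulled level towards its own -x; base from x = -260 to +75 mm. Rod axis 83 mm above the bench. Where x is below -107 mm nothing but the handle stands higher than 95 mm.
- hopper_mouth (a point): Centre of the hopper's open mouth, level with its rim, 150 mm above the bench. Mouth 110 mm (loader's x) x 90 mm (y) inside; two sloping walls lead to a 40 x 90 mm outlet, shut by the rod's gate plate 66 mm below the rim. Four post tops stand at the corners, 6 mm below the rim.
- jar (a point): Centre of the inner floor of the clear jar under the hopper, 9 mm above the bench; axes as the loader's. The jar is 94 x 94 mm inside and 63 mm deep. Balls lying on the shut gate have their centres about 84 mm above this point.
- rod (a joint): Pull-out of the telescoping rod in m: 0 = home (gate shut), grows as it is pulled towards the loader's -x, stop at 0.09. The inner spring pulls it back with 3.5 N at 0 and 140 N/m more (11.9 N at 0.06); it does not stay out by itself. The outlet is fully clear from 0.05 on.
- rod_handle (a point): Place to hold the blue handle: an upright block on the rod's end, 16 mm thick along the pull (loader's x), 30 mm wide (y), its top 26 mm above this point. This point is on its middle, 44 mm above the rod's axis; free space all round it.
- rod_pointer (a point): Tip of the thin black pointer that sticks out of the handle's foot towards the loader's -y; moves with the rod.
- mark (a joint): Setting of the red length mark, a small slider on the ruled bar beside the rod, in m: the rod's pull-out at which pointer and mark are level (0.052 to 0.072). Stays where it is unless pushed.
- mark_tip (a point): Tip of the red mark, facing the pointer. Rod at its mark: pointer and mark at the same place along the loader's x.
- bottle_a: Bystander: clear glass bottle with blue cap, 60 mm diameter, 140 mm high. Origin: centre of its underside.
- bottle_b: Bystander: amber bottle with blue cap, 60 mm diameter, 140 mm high. Origin: centre of its underside.
- bottle_c: Bystander: labelled bottle with blue cap, 66 mm diameter, 160 mm high. Origin: centre of its underside.
- beaker: Bystander: small glass beaker, 60 mm diameter, 70 mm high. Origin: centre of its underside.
- tip_box: Bystander: orange box, 80 x 120 mm, 50 mm high. Origin: centre of its underside.
- jar_small: Bystander: small white jar with blue cap, 48 mm diameter, 70 mm high. Origin: centre of its underside.
- spatula: Bystander: spatula lying flat on the bench, 170 mm long.
Things that resemble listed ones, but are neither listed nor needed, are in the scene too. What is shaped like the scoop but purple or yellow is not meant.

How it is judged (in metres and radians):
On the way, in this order (a step that is already met when the one before it is completed fails the run):
1. the scoop is lifted with at least three balls in its pan, clear of the tray (height (world z) of scoop above 0.05 m and (distance between each of ball0_center, ball1_center, ball2_center and scoop_pan below 0.045 m or distance between each of ball0_center, ball1_center, ball3_center and scoop_pan below 0.045 m or distance between each of ball0_center, ball2_center, ball3_center and scoop_pan below 0.045 m or distance between each of ball1_center, ball2_center, ball3_center and scoop_pan below 0.045 m)), for 0.2 s.
2. at least three balls lie in the hopper, its gate still shut ((((horizontal distance between ball0_center and jar below 0.062 m and height (world z) of ball0_center between 0.083 and 0.141 m) and (horizontal distance between ball1_center and jar below 0.062 m and height (world z) of ball1_center between 0.083 and 0.141 m) and (horizontal distance between ball2_center and jar below 0.062 m and height (world z) of ball2_center between 0.083 and 0.141 m)) or ((horizontal distance between ball0_center and jar below 0.062 m and height (world z) of ball0_center between 0.083 and 0.141 m) and (horizontal distance between ball1_center and jar below 0.062 m and height (world z) of ball1_center between 0.083 and 0.141 m) and (horizontal distance between ball3_center and jar below 0.062 m and height (world z) of ball3_center between 0.083 and 0.141 m)) or ((horizontal distance between ball0_center and jar below 0.062 m and height (world z) of ball0_center between 0.083 and 0.141 m) and (horizontal distance between ball2_center and jar below 0.062 m and height (world z) of ball2_center between 0.083 and 0.141 m) and (horizontal distance between ball3_center and jar below 0.062 m and height (world z) of ball3_center between 0.083 and 0.141 m)) or ((horizontal distance between ball1_center and jar below 0.062 m and height (world z) of ball1_center between 0.083 and 0.141 m) and (horizontal distance between ball2_center and jar below 0.062 m and height (world z) of ball2_center between 0.083 and 0.141 m) and (horizontal distance between ball3_center and jar below 0.062 m and height (world z) of ball3_center between 0.083 and 0.141 m))) and value of joint rod below 0.01 m), for 0.2 s.
3. the scoop stands upright on the bench, let go, the gate still shut with the balls on it (all of step 2 and height (world z) of scoop below 0.004 m and angle between scoop's own z axis and vertical below 0.15 rad and linear speed of scoop below 0.03 m/s and contact force between scoop and the arm below 0.2 N and contact force between scoop and the fingers below 0.2 N), for 0.2 s.
4. the rod is held out at the mark (x of rod_pointer in the frame of mark_tip between -0.004 and 0.004 m and contact force between rod and the fingers above 2 N), for 0.2 s.
At the end, for the whole second after the job is handed in: The gripper still holds the blue handle, at rest, with the black pointer within 4 mm of the red mark along the pull; at least three balls are in the clear jar; the scoop stands upright on the bench (within 0.15 rad, underside within 4 mm of the bench top), untouched (all of step 4 and velocity of joint rod between -0.02 and 0.02 m/s and contact force between rod and scoop below 0.2 N and (((horizontal distance between ball0_center and jar below 0.057 m and height (world z) of ball0_center between 0.012 and 0.072 m) and (horizontal distance between ball1_center and jar below 0.057 m and height (world z) of ball1_center between 0.012 and 0.072 m) and (horizontal distance between ball2_center and jar below 0.057 m and height (world z) of ball2_center between 0.012 and 0.072 m)) or ((horizontal distance between ball0_center and jar below 0.057 m and height (world z) of ball0_center between 0.012 and 0.072 m) and (horizontal distance between ball1_center and jar below 0.057 m and height (world z) of ball1_center between 0.012 and 0.072 m) and (horizontal distance between ball3_center and jar below 0.057 m and height (world z) of ball3_center between 0.012 and 0.072 m)) or ((horizontal distance between ball0_center and jar below 0.057 m and height (world z) of ball0_center between 0.012 and 0.072 m) and (horizontal distance between ball2_center and jar below 0.057 m and height (world z) of ball2_center between 0.012 and 0.072 m) and (horizontal distance between ball3_center and jar below 0.057 m and height (world z) of ball3_center between 0.012 and 0.072 m)) or ((horizontal distance between ball1_center and jar below 0.057 m and height (world z) of ball1_center between 0.012 and 0.072 m) and (horizontal distance between ball2_center and jar below 0.057 m and height (world z) of ball2_center between 0.012 and 0.072 m) and (horizontal distance between ball3_center and jar below 0.057 m and height (world z) of ball3_center between 0.012 and 0.072 m))) and height (world z) of scoop below 0.004 m and angle between scoop's own z axis and vertical below 0.15 rad and linear speed of scoop below 0.03 m/s and contact force between scoop and the arm below 0.2 N and contact force between scoop and the fingers below 0.2 N); the arm keeps its last pose, push and grip.
It fails at once if a ball is spilled onto the bench (height (world z) of any of ball0_center, ball1_center, ball2_center, ball3_center below 0.012 m).
It fails at once if the red mark is shifted by more than 3 mm (distance of mark_tip from where it was at the start of the episode above 0.003 m).
It fails at once if a bystander is pushed more than 25 mm or knocked over (distance of any of bottle_a, bottle_b, bottle_c, beaker, tip_box, jar_small, spatula from where it was at the start of the episode above 0.025 m or angle between any of bottle_a, bottle_b, bottle_c, beaker, tip_box, jar_small's own z axis and vertical above 0.5 rad).
It also fails if it takes over 72 s, if anything falls off the work surface, if the arm or the gripper's body presses on something with over 40 N, if the wrist force passes 120 N, or if a joint passes its speed limit or range.

## Working session

There is one attempt and no reset: what is moved stays moved. The work goes in short steps, Python scripts to look and compute and a tool call to move; the robot and the scene stay as the last step left them, time stands still between calls to the robot, and variables do not carry over. Pictures are saved under pics/ and viewed, about 8 in all and at most 12, crops included, and the job is handed in when it is done.

Besides the shell and the picture viewer there is one more tool, called after ">>>" as name(argument=value, ...) on one line, values as JSON. step_arm: Moves the arm, as the interface text tells. Its arguments: {"type":"object","properties":{"commands":{"type":"array","items":{"type":"array","items":{"type":"number"}}},"newtons":{"type":"number"}},"required":["commands"]}

```bash
mkdir -p pics
cat > h.py <<'E'
import numpy as np, cv2
from bench import robot
def grab(n,name):
    im=robot.grab_frame(n); cv2.imwrite(f'pics/{name}.png',im[:,:,::-1]); return im
def ray(n,u,v,M=None):
    M=M or robot.camera_model(n); f=192/np.tan(np.radians(M['fovy'])/2)
    R=np.array(M['R']);t=np.array(M['t']); a=np.array([u-M['cx'],v-M['cy']])
    if n=='wrist':
        r=np.linalg.norm(a); th=r/f; d=np.array([*(a/max(r,1e-9)*np.sin(th)),np.cos(th)])
    else: d=np.array([*(a/f),1.])
    return -R.T@t, R.T@d
def at(n,u,v,z,M=None):
    c,d=ray(n,u,v,M); return c+d*(z-c[2])/d[2]
def px(n,X,M=None):
    M=M or robot.camera_model(n); f=192/np.tan(np.radians(M['fovy'])/2)
    p=np.array(M['R'])@np.array(X,float)+np.array(M['t'])
    if n=='wrist':
        r=np.hypot(p[0],p[1]); th=np.arctan2(r,p[2]); q=p[:2]/r*th*f
    else: q=p[:2]/p[2]*f
    return q+[M['cx'],M['cy']]
E
python3 - <<'E'
from h import *
a=grab('scene','a');b=grab('side','b');c=grab('wrist','c')
s=robot.observe();print(s)
for n in('scene','side','wrist'):
    M=robot.camera_model(n);print(n,M['fovy'],M['cx'],M['cy'],-np.array(M['R']).T@np.array(M['t']))
for n,i in(('sc',a),('sd',b),('wr',c)): cv2.imwrite(f'pics/{n}.png',cv2.resize(i[:,:,::-1],(800,600),interpolation=cv2.INTER_CUBIC))
E
```

```text
{'time_s': 0.15, 'joints': array([-1.30166855,  0.59991369, -0.00249122,  1.59995294,  0.00180232,
        0.94289581, -0.07978211]), 'dq': array([-2.05166898e-04, -1.76161357e-03, -5.16278830e-05, -1.81163047e-03,
       -7.16058918e-04, -9.46619237e-04,  4.90736140e-04]), 'effort': array([ 2.94210804e-03, -7.65583348e+01,  1.49916563e+00, -2.52560592e+01,
       -5.23106754e-02,  1.48625602e-02,  8.29629971e-05]), 'tcp_pos': array([245.67103121, 681.70929655, 213.27665388]), 'ee_rot': array([-0.40680431,  0.57886975,  0.40624963,  0.57825713]), 'contact_force': array([-0.51062103,  0.23555699,  0.29795853]), 'moment': array([ 0.01002324,  0.01379542, -0.00357294]), 'gripper_width': 92.9767455621413}
scene 42.81072783581621 261.19507874014425 200.08059711639862 [1562.58596444 -409.42731471 1252.25743435]
side 51.210598795244024 257.01465188490863 188.7788477551876 [  29.02481159 -718.96195447  829.36133979]
wrist 65.70646984690485 255.3241908676428 191.07054199260182 [170.69219837 709.93637175 384.2844192 ]
```

View pics/sc.png

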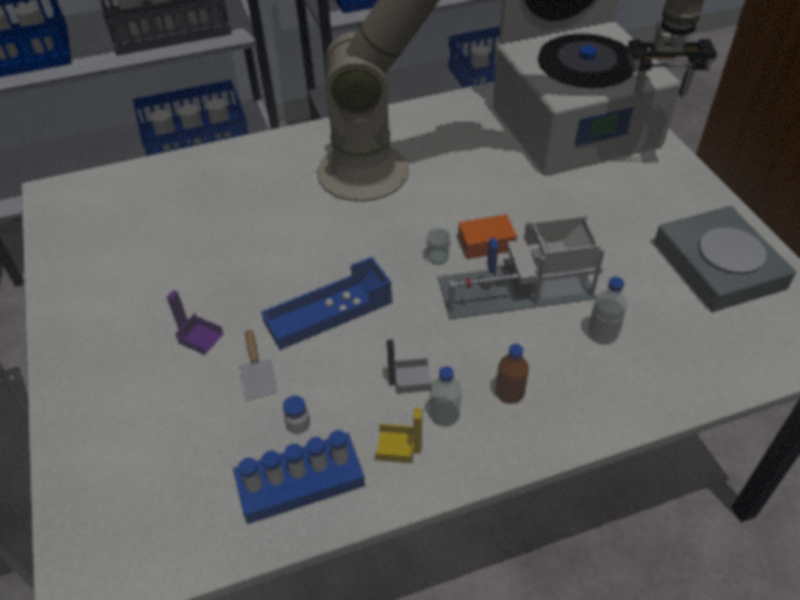

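View pics/sd.png

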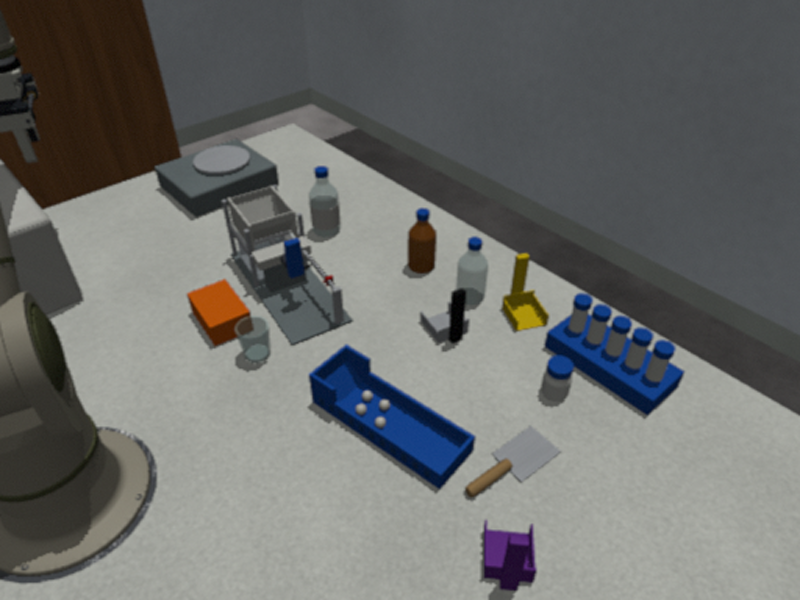

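Scoop-like candidates in the scene view are the steel scoop with black grip (405,370), the purple one (195,325) and the yellow one (400,440). I choose steel with black grip and check it in the crop.

Run:
```python
import cv2
def crop(n,o,x0,y0,x1,y1,k):
    i=cv2.imread(f'pics/{n}.png')[y0:y1,x0:x1]; i=cv2.resize(i,None,fx=k,fy=k,interpolation=cv2.INTER_CUBIC); i=cv2.convertScaleAbs(i,alpha=1.5)
    for g in range(0,i.shape[1],20*k): cv2.putText(i,str(x0+g//k),(g,8),0,.3,(0,255,255),1); cv2.line(i,(g,0),(g,4),(0,255,255),1)
    for g in range(0,i.shape[0],20*k): cv2.putText(i,str(y0+g//k),(0,g+4),0,.3,(0,255,255),1)
    cv2.imwrite(f'pics/{o}.png',i)
crop('a','ac',160,130,400,275,3);crop('b','bc',120,110,320,310,3)
```

```text
(no output)
```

View pics/ac.png

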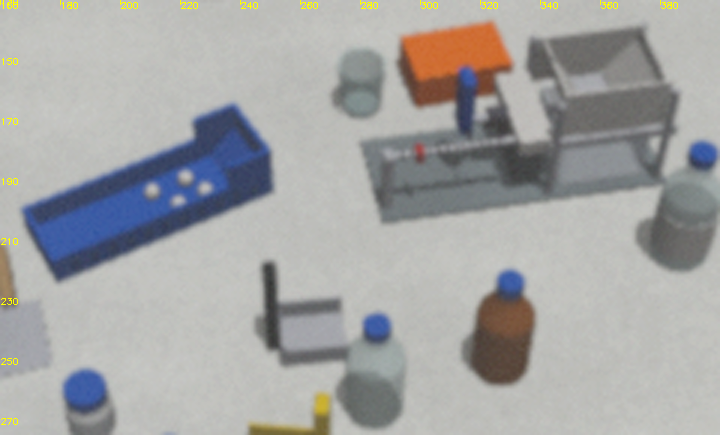

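View pics/bc.png

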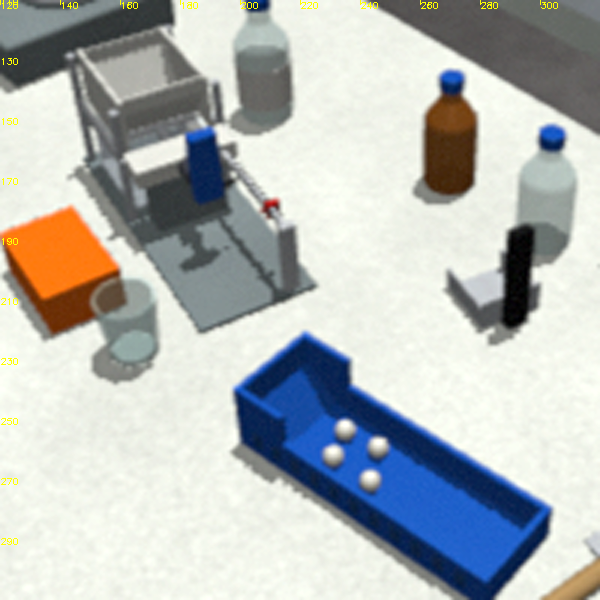

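```bash
cat > fit.py <<'E'
from h import *
from scipy.optimize import least_squares
A=lambda x,y:(160+x/3,130+y/3); B=lambda x,y:(120+x/3,110+y/3)
MS={n:robot.camera_model(n) for n in('scene','side')}
def fit(name,pts,x0):
    def w(p,X):
        c,s=np.cos(p[2]),np.sin(p[2]); return [p[0]+c*X[0]-s*X[1],p[1]+s*X[0]+c*X[1],X[2]]
    f=lambda p:np.concatenate([px(n,w(p,X),MS[n])-uv for n,uv,X in pts])
    r=least_squares(f,x0,loss='soft_l1',x_scale=[10,10,.1]); print(name,r.x.round(3)); print(f(r.x).reshape(-1,2).round(1).tolist()); return r.x
def tri(uva,uvb):
    (c,d),(e,g)=ray('scene',*uva),ray('side',*uvb); d/=np.linalg.norm(d);g/=np.linalg.norm(g)
    k=np.linalg.lstsq(np.c_[d,-g],e-c,rcond=None)[0]; P,Q=c+d*k[0],e+g*k[1]; return ((P+Q)/2).round(1),np.linalg.norm(P-Q).round(1)
E
python3 - <<'E'
from fit import *
S,D='scene','side'
L=fit('loader',[(S,A(362,142),(-260,65,6)),(S,A(383,220),(-260,-65,4)),(D,B(205,331),(-260,65,3)),(D,B(315,287),(-260,-65,4)),
 (S,A(540,40),(-57,47,150)),(S,A(645,28),(57,47,150)),(S,A(668,82),(57,-47,150)),(S,A(563,97),(-57,-47,150)),
 (D,B(80,52),(57,47,150)),(D,B(160,30),(57,-47,150)),(D,B(210,77),(-57,-47,150)),(D,B(122,108),(-57,47,150))],[500,300,1.5])
T=fit('tray',[(S,A(25,208),(-135,45,38)),(S,A(58,280),(-135,-45,0)),(S,A(272,152),(135,-45,70)),(S,A(236,104),(135,45,70)),
 (D,B(550,510),(-135,-45,38)),(D,B(305,333),(135,-45,70)),(D,B(238,388),(135,45,70)),(D,B(242,450),(135,45,0)),(D,B(350,358),(80,-45,70))],[600,-50,1.5])
P=fit('scoop',[(S,A(268,263),(-42,0,120)),(S,A(272,349),(-42,-5,0)),(S,A(340,298),(35,33,26)),(D,B(520,230),(-42,0,120)),(D,B(513,325),(-42,0,0)),(D,B(448,271),(35,33,26)),
 ],[700,50,1.5])
print('mark',tri(A(420,152),B(271,206)))
print('handle top',tri(A(467,70),B(200,130)))
print('grip top',tri(A(268,263),B(520,230)))
for a,b in[((152,191),(371,480)),((178,201),(378,446)),((186,177),(333,455)),((204,188),(346,429))]: print('ball',tri(A(*a),B(*b)))
print('beaker',tri(A(362,52),B(124,285)),at(D,*B(125,360),0), 'clear',at(D,*B(545,235),0),at(S,*A(373,415),0),'amber',at(S,*A(500,370),0),'bottlec',at(S,*A(680,255),0))
print('tipbox',at(D,*B(73,208),50),at(D,*B(120,272),50),at(D,*B(50,300),50))
E
```

```text
loader [541.317 285.494   1.395]
[[-1.2, -1.0], [-0.9, 0.5], [-0.4, 0.4], [2.2, -0.9], [0.6, -1.2], [-1.6, -1.4], [-0.1, -0.4], [0.9, -1.0], [1.1, -0.4], [1.7, -0.8], [-0.9, -0.6], [-0.0, -2.2]]
tray [ 446.435 -219.261    1.731]
[[-1.7, -1.1], [-0.7, 0.3], [-0.3, -1.2], [-0.5, -1.4], [1.0, -0.9], [0.2, -1.1], [-1.5, -0.3], [-0.4, -3.0], [0.5, -0.1]]
scoop [ 679.433 -108.738    1.303]
[[-0.4, 1.1], [-0.3, -2.3], [0.2, -1.5], [0.2, 0.1], [0.2, -0.4], [0.1, -1.2]]
mark (array([543.1,  70.4,  82.9]), np.float64(2.0))
handle top (array([511.5, 134.9, 156.2]), np.float64(0.5))
grip top (array([ 666.8, -148.4,  121.7]), np.float64(2.4))
ball (array([ 432.6, -211.9,   13.2]), np.float64(0.6))
ball (array([ 459.9, -188.9,   15.5]), np.float64(0.3))
ball (array([ 425.4, -169.3,   13.3]), np.float64(0.4))
ball (array([ 451.2, -155.4,   15.6]), np.float64(0.3))
beaker (array([372. ,  67. ,  84.4]), np.float64(1.5)) [355.72125645  62.06011186   0.        ] clear [790.40079243 -75.60832536   0.        ] [795.61871458 -83.29468777   0.        ] amber [789.55681305  60.30637956   0.        ] bottlec [717.46724687 310.78964951   0.        ]
tipbox [410.43330486 239.92835271  50.        ] [394.738468   121.06077338  50.        ] [324.2827012  130.40986374  50.        ]
```

Run:
```python
from fit import *
from scipy.spatial.transform import Rotation as R
s=robot.observe();m=R.from_quat(s['ee_rot']).as_matrix();print(m.round(3))
a=np.arctan2(m[1,2],m[0,2]);print(a, [ (t-a+np.pi/2)%np.pi-np.pi/2 for t in(1.303,1.731,1.395)])
```

```text
[[-0.    -0.941  0.339]
 [-0.001  0.339  0.941]
 [-1.    -0.    -0.001]]
1.2250030120682354 [np.float64(0.07799698793176457), np.float64(0.5059969879317645), np.float64(0.16999698793176465)]
```

>>> step_arm(commands=[[25,-45,10,0,0,0,93],[50,-90,16,0,0,0,93],[75,-130,16,0,0,0,93],[95,-175,16,0,0,0,93],[120,-220,16,0,0,0.02,93],[140,-260,16,0,0,0.04,93],[160,-305,16,0,0,0.06,93],[180,-350,16,0,0,0.078,93]])

```text
time_s: 0.95
tcp_pos: [426.3, 330.2, 229.9]
ee_rot: [-0.429, 0.562, 0.429, 0.562]
contact_force: [0.3, 0.8, -0.3]
gripper_width: 92.9
```

>>> step_arm(commands=[[25,-45,0,0,0,0,93],[50,-88,0,0,0,0,93],[75,-130,0,0,0,0,93],[100,-175,0,0,0,0,93],[125,-220,0,0,0,0,93],[150,-260,0,0,0,0,93],[175,-305,0,0,0,0,93],[200,-350,0,0,0,0,93]])

```text
time_s: 1.75
tcp_pos: [624.9, -17.1, 229.8]
ee_rot: [-0.429, 0.562, 0.429, 0.562]
contact_force: [1.2, 0.2, -0.2]
gripper_width: 93.1
```

>>> step_arm(commands=[[15,-45,0,0,0,0,93],[30,-90,-20,0,0,0,93],[43,-132,-40,0,0,0,93],[43,-132,-40,0,0,0,93],[43,-132,-40,0,0,0,93]])

```text
time_s: 2.25
tcp_pos: [666.5, -148.5, 188.7]
ee_rot: [-0.428, 0.563, 0.429, 0.562]
contact_force: [-0.7, 0.6, 0.5]
gripper_width: 92.7
```

Run:
```python
from fit import *
s=robot.observe();M=robot.camera_model('wrist');i=grab('wrist','w1');print(s['tcp_pos'],s['joints'].round(2))
for p in([668.3,-149.2,120],[668.3,-149.2,0]): print(px('wrist',p,M))
np.save('w1.npy',[M],allow_pickle=True)
cv2.imwrite('pics/w1b.png',cv2.convertScaleAbs(cv2.resize(i[:,:,::-1],(800,600)),alpha=1.4))
```

```text
[ 666.5376831  -148.45072211  188.69944796] [ 0.1   0.57  0.06  1.73 -0.04  0.84  1.48]
[253.61172827 202.50327799]
[254.09599945 171.34073462]
```

View pics/w1b.png

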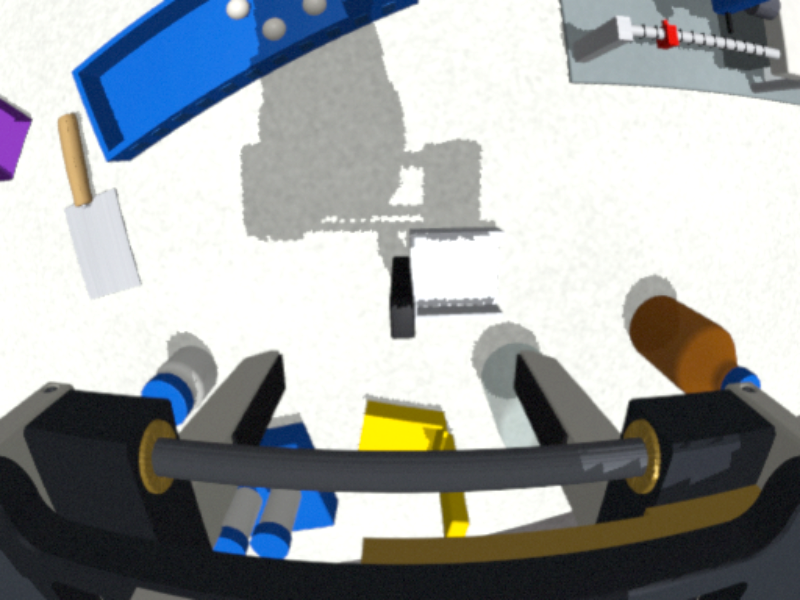

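The close view shows the steel scoop with its black grip's top at about (402,318) and the pan to the right, about 3 mm further along the jaw axis than estimated. Yaw looks right, so I descend and grip.

>>> step_arm(commands=[[1,3,-30,0,0,0,93],[1,3,-60,0,0,0,93],[1,3,-84,0,0,0,93],[1,3,-94,0,0,0,60],[1,3,-94,0,0,0,30],[1,3,-94,0,0,0,12],[1,3,-94,0,0,0,0],[1,3,-94,0,0,0,0]], newtons=45)

```text
time_s: 3.1
tcp_pos: [668.9, -144.2, 97.3]
ee_rot: [-0.429, 0.562, 0.428, 0.563]
contact_force: [1.2, -0.1, -0.2]
gripper_width: 58.0
```

>>> step_arm(commands=[[0,0,0,0,0,0,0],[0,0,0,0,0,0,0],[0,0,5,0,0,0,0],[0,0,20,0,0,0,0],[0,0,40,0,0,0,0],[0,0,60,0,0,0,0],[0,0,60,0,0,0,0]])

```text
time_s: 3.8
tcp_pos: [670.0, -144.6, 159.8]
ee_rot: [-0.43, 0.561, 0.427, 0.564]
contact_force: [-0.2, -0.0, 0.0]
gripper_width: 2.4
```

Run:
```python
from fit import *
s=robot.observe();M=robot.camera_model('wrist');i=grab('wrist','w2');print(s['tcp_pos'],s['joints'].round(2))
a=grab('side','s2')
cv2.imwrite('pics/w2b.png',np.hstack([cv2.convertScaleAbs(i[60:340,100:400,::-1],alpha=1.3),cv2.resize(a[150:250,240:347,::-1],(300,280))]))
```

```text
[ 670.01381002 -144.64369675  159.84335176] [ 0.1   0.61  0.05  1.75 -0.04  0.78  1.47]
```

View pics/w2b.png

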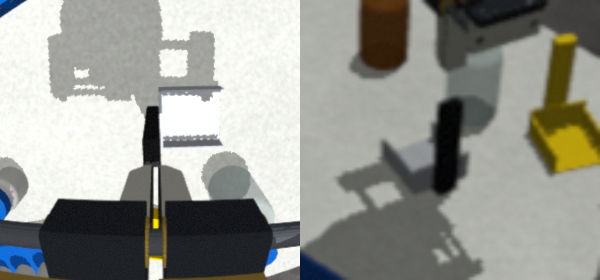

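The fingers were still closing when I lifted; the scoop still stands undisturbed. I reopen and repeat with enough closing time.

>>> step_arm(commands=[[0,0,0,0,0,0,50],[0,0,0,0,0,0,50],[0,0,0,0,0,0,50],[0,0,0,0,0,0,50],[0,0,0,0,0,0,50],[-1,-1,-20,0,0,0,50],[-1,-1,-45,0,0,0,50],[-1,-1,-64,0,0,0,50]])

```text
time_s: 4.7
tcp_pos: [666.9, -145.1, 90.8]
ee_rot: [-0.429, 0.562, 0.429, 0.562]
contact_force: [-1.5, -0.0, -0.3]
gripper_width: 49.7
```

>>> step_arm(commands=[[0,0,0,0,0,0,0],[0,0,0,0,0,0,0],[0,0,0,0,0,0,0],[0,0,0,0,0,0,0],[0,0,0,0,0,0,0],[0,0,0,0,0,0,0],[0,0,0,0,0,0,0],[0,0,0,0,0,0,0]])

```text
time_s: 5.5
tcp_pos: [667.2, -145.4, 92.2]
ee_rot: [-0.429, 0.562, 0.429, 0.562]
contact_force: [-0.2, -1.1, 2.1]
gripper_width: 13.7
```

>>> step_arm(commands=[[0,0,15,0,0,0,0],[0,0,40,0,0,0,0],[-20,-18,70,0,0,0,0],[-55,-50,80,0,0,0.1,0],[-90,-82,80,0,0,0.2,0],[-125,-114,80,0,0,0.3,0],[-160,-145,80,0,0,0.4,0],[-185,-170,80,0,0,0.428,0]])

```text
time_s: 6.3
tcp_pos: [479.6, -317.1, 173.0]
ee_rot: [0.539, -0.458, -0.539, -0.458]
contact_force: [1.0, -1.1, -0.9]
gripper_width: 13.8
```

>>> step_arm(commands=[[-10,-8,0,0,0,0,0],[-18,-15,0,0,0,0,0],[-18,-15,0,0,0,0,0],[-18,-15,0,0,0,0,0],[-18,-15,0,0,0,0,0]])

```text
time_s: 6.8
tcp_pos: [465.6, -328.8, 171.9]
ee_rot: [0.539, -0.458, -0.539, -0.458]
contact_force: [0.5, 0.1, -1.2]
gripper_width: 14.1
```

```bash
cat > model.py <<'E'
from fit import *
from scipy.spatial.transform import Rotation as Ro
T=np.array([446.435,-219.261,1.731])
def inv(p,F):
    d=np.array(p[:2])-F[:2];c,s=np.cos(F[2]),np.sin(F[2]);return np.array([c*d[0]+s*d[1],-s*d[0]+c*d[1],p[2]])
def fw(q,F):
    c,s=np.cos(F[2]),np.sin(F[2]);return np.array([F[0]+c*q[0]-s*q[1],F[1]+s*q[0]+c*q[1],q[2]])
def scoop(s,gz=92.2):
    m=Ro.from_quat(s['ee_rot']).as_matrix(); ex=m[:,2]; ez=-m[:,0]; ey=np.cross(ez,ex)
    W=lambda x,y,z:np.array(s['tcp_pos'])+ex*(x+42)+ey*y+ez*(z-gz)
    return W,np.c_[ex,ey,ez]
E
python3 - <<'E'
from model import *
s=robot.observe();M=robot.camera_model('wrist');i=grab('wrist','w3');print(s['tcp_pos'],s['contact_force'],s['joints'].round(2),s['gripper_width'])
W,m=scoop(s);print('yaw',np.arctan2(m[1,0],m[0,0]),[inv(W(x,0,0),T).round(1) for x in(-49,0,35)])
im=cv2.convertScaleAbs(i[:,:,::-1],alpha=1.3);k=1.5
im=cv2.resize(im,None,fx=k,fy=k)
for q in[(-135,45,38),(-135,-45,38),(80,45,38),(80,-45,38),(95,39,6),(95,-39,6),(129,39,38),(129,-39,38)]:
    u=px('wrist',fw(q,T),M)*k;cv2.circle(im,tuple(int(v) for v in u),3,(0,0,255),1)
for q in[(35,33,26),(35,-33,26),(35,33,0),(35,-33,0)]:
    u=px('wrist',W(*q),M)*k;cv2.circle(im,tuple(int(v) for v in u),3,(0,255,0),1)
cv2.imwrite('pics/w3b.png',im)
E
```

```text
[ 465.60008025 -328.84518131  171.9345959 ] [ 0.47241092  0.05584993 -1.24204298] [ 0.58  0.47 -0.09  2.    0.06  0.68  2.19] 14.061123292153672
yaw 1.7333045483282556 [array([-118.2,   -1.5,   79.7]), array([-69.2,  -1.4,  79.7]), array([-34.2,  -1.3,  79.8])]
```

View pics/w3b.png

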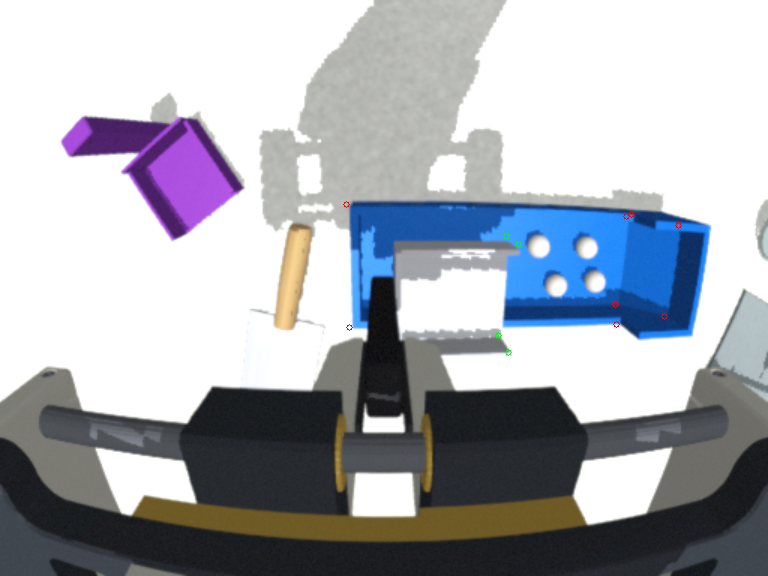

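The view shows the pan held level over the tray's empty half. Its nose corners at (519,246) and (510,352) match the model, while the tray is about 2 mm further along its x than the fit and 1 mm in y. I lower onto the floor.

>>> step_arm(commands=[[-2,0,-20,0,0,0,0],[-2,0,-45,0,0,0,0],[-2,0,-60,0,0,0,0],[-2,0,-68,0,0,0,0],[-2,0,-70,0,0,0,0],[-2,0,-71,0,0,0,0],[-2,0,-71,0,0,0,0],[-2,0,-71,0,0,0,0]])

```text
time_s: 7.65
tcp_pos: [462.6, -330.4, 101.6]
ee_rot: [0.539, -0.458, -0.538, -0.458]
contact_force: [0.5, -1.0, -0.6]
gripper_width: 13.6
```

>>> step_arm(commands=[[0,0,-1,0,0,0,0],[0,0,-1.5,0,0,0,0],[0,0,-2,0,0,0,0],[0,0,-2.5,0,0,0,0],[0,0,-3,0,0,0,0],[0,0,-3,0,0,0,0]])

```text
time_s: 8.25
tcp_pos: [462.2, -330.4, 98.1]
ee_rot: [0.538, -0.458, -0.538, -0.458]
contact_force: [-0.7, -1.1, 2.1]
gripper_width: 13.6
```

>>> step_arm(commands=[[-1.5,9,-1.5,0,0,0,0],[-3,18,-1.5,0,0,0,0],[-4.5,27,-1.5,0,0,0,0],[-5.5,34,-1.5,0,0,0,0],[-6,38,-1.5,0,0,0,0],[-7,42,-1.5,0,0,0,0],[-7.5,46,-1.5,0,0,0,0],[-8,50,-1.5,0,0,0,0]])

```text
time_s: 9.05
tcp_pos: [456.7, -282.3, 97.9]
ee_rot: [0.541, -0.458, -0.536, -0.459]
contact_force: [2.7, -7.4, 9.8]
gripper_width: 13.5
```

>>> step_arm(commands=[[-1,5,0,0,0,0,0],[-1.5,10,0,0,0,0,0],[-2.5,15,0,0,0,0,0],[-3,20,0,0,0,0,0],[-4,25,0,0,0,0,0],[-5,30,0,0,0,0,0],[-5.5,35,0,0,0,0,0],[-6,39,0,0,0,0,0]])

```text
time_s: 9.85
tcp_pos: [451.1, -243.3, 97.9]
ee_rot: [0.541, -0.458, -0.536, -0.459]
contact_force: [3.3, -6.9, 10.7]
gripper_width: 13.8
```

>>> step_arm(commands=[[-1,4,0,0,0,0,0],[-1.5,9,0,0,0,0,0],[-2.5,14,0,0,0,0,0],[-3,19,0,0,0,0,0],[-4,24,0,0,0,0,0],[-4.5,28,0,0,0,0,0],[-4.5,28,0,0,0,0,0]])

```text
time_s: 10.55
tcp_pos: [446.6, -214.7, 97.8]
ee_rot: [0.541, -0.458, -0.536, -0.459]
contact_force: [2.5, -6.1, 9.0]
gripper_width: 13.6
```

```bash
cat > look.py <<'E'
from model import *
import sys
T=T.copy();T[:2]=fw((2,1,0),T)[:2]
s=robot.observe();M=robot.camera_model('wrist');i=grab('wrist',sys.argv[1]);print(s['time_s'],s['tcp_pos'].round(1),s['contact_force'].round(1),s['joints'].round(2),s['gripper_width'].round(1))
W,m=scoop(s);print('yaw',np.arctan2(m[1,0],m[0,0]).round(3),'pitch up deg',np.degrees(np.arcsin(m[2,0])).round(1),'grip/orig/nose in tray',[inv(W(x,0,0),T).round(1).tolist() for x in(-49,0,35)])
j=grab('side',sys.argv[1]+'s')
cv2.imwrite(f'pics/{sys.argv[1]}b.png',np.vstack([cv2.convertScaleAbs(i[100:300,100:500,::-1],alpha=1.2),cv2.resize(j[170:310,180:460,::-1],(400,200))]))
E
python3 look.py w4
```

```text
Traceback (most recent call last):
  File "look.py", line 4, in <module>
    s=robot.observe();M=robot.camera_model('wrist');i=grab('wrist',sys.argv[1]);print(s['time_s'],s['tcp_pos'].round(1),s['contact_force'].round(1),s['joints'].round(2),s['gripper_width'].round(1))
                                                                                                                                                                         ^^^^^^^^^^^^^^^^^^^^^^^^
AttributeError: 'float' object has no attribute 'round'
```

```bash
sed -i "s/s\['gripper_width'\].round(1)/s['gripper_width']/" look.py; python3 look.py w4
```

```text
10.6 [ 446.6 -214.8   97.8] [ 3.5 -5.4 10. ] [ 0.37  0.51 -0.05  2.22  0.06  0.4   2.  ] 13.58233343731536
yaw 1.73 pitch up deg -0.2 grip/orig/nose in tray [[-5.0, -2.4, 5.6], [44.0, -2.4, 5.4], [79.0, -2.5, 5.3]]
```

View pics/w4b.png

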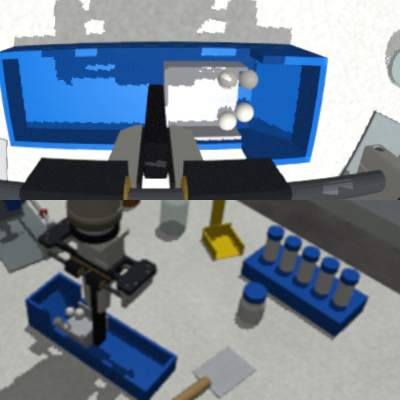

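Two balls are already in the pan at the nose, at about (228,77) and (228,121) in the upper crop. Two more lie at the lip against the ramp, at (248,79) and (244,112). I continue to the ramp.

>>> step_arm(commands=[[-1,4,0,0,0,0,0],[-2,8,0,0,0,0,0],[-3,12,0,0,0,0,0],[-4,15,0,0,0,0,0],[-4,15,0.5,0,0,0,0]])

```text
time_s: 11.2
tcp_pos: [443.0, -200.0, 98.3]
ee_rot: [0.541, -0.458, -0.536, -0.459]
contact_force: [3.8, -5.1, 3.9]
gripper_width: 13.7
```

>>> step_arm(commands=[[-0.3,2,1,0.043,0.007,0,0],[-0.5,3.2,1.7,0.086,0.014,0,0],[-0.6,3.6,1.6,0.129,0.021,0,0],[-0.7,4.1,1.3,0.172,0.028,0,0],[-0.8,4.7,0.8,0.215,0.035,0,0],[-0.9,5.3,0.2,0.258,0.042,0,0],[-1,5.9,-0.5,0.301,0.048,0,0],[-1,5.9,-0.5,0.301,0.048,0,0]])

```text
time_s: 12.0
tcp_pos: [441.6, -196.8, 96.6]
ee_rot: [-0.452, 0.384, 0.61, 0.525]
contact_force: [4.1, -11.1, 10.7]
gripper_width: 13.8
```

```bash
python3 look.py w5
```

```text
12.0 [ 441.6 -196.8   96.6] [  4.1 -11.1  10.7] [ 0.69  0.59 -0.32  2.11 -0.14  0.63  2.26] 13.758247295826703
yaw 1.727 pitch up deg 17.2 grip/orig/nose in tray [[41.5, -0.4, 6.5], [88.3, -0.6, 21.0], [121.7, -0.7, 31.3]]
```

View pics/w5b.png

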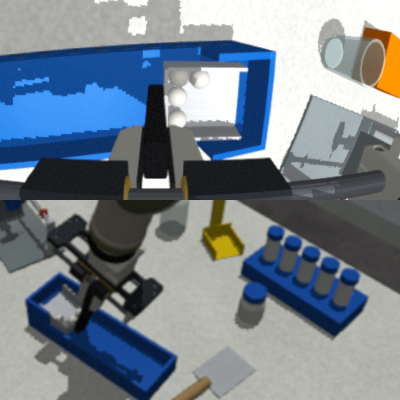

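All four balls lie at the back of the nose-up pan, at about (178,78), (200,78), (178,98) and (178,120). I lift.

>>> step_arm(commands=[[0.3,-2,4,0.017,0.003,0,0],[0.5,-3,12,0.035,0.006,0,0],[0.5,-3,25,0.052,0.008,0,0],[0.5,-3,45,0.06,0.01,0,0],[0.5,-3,70,0.06,0.01,0,0],[0.5,-3,95,0.06,0.01,0,0],[0.5,-3,120,0.06,0.01,0,0],[0.5,-3,140,0.06,0.01,0,0]])

```text
time_s: 12.9
tcp_pos: [438.9, -194.8, 237.6]
ee_rot: [-0.432, 0.367, 0.627, 0.534]
contact_force: [0.3, 1.5, -2.6]
gripper_width: 13.6
```

>>> step_arm(commands=[[0,0,15,0,0,0,0],[2,8,28,0,0,-0.01,0],[5,24,35,0,0,-0.03,0],[10,48,38,0,0,-0.06,0],[16,76,38,0,0,-0.09,0],[22,106,38,0,0,-0.12,0],[28,136,38,0,0,-0.15,0],[34,166,38,0,0,-0.18,0]])

```text
time_s: 13.7
tcp_pos: [472.6, -27.2, 274.2]
ee_rot: [-0.396, 0.405, 0.577, 0.589]
contact_force: [-0.3, 0.4, -1.7]
gripper_width: 13.5
```

>>> step_arm(commands=[[6,28,0,0,0,-0.03,0],[12,54,0,0,0,-0.06,0],[17,78,0,0,0,-0.08,0],[21,98,0,0,0,-0.1,0],[24,112,0,0,0,-0.12,0],[26,120,0,0,0,-0.14,0],[26,124,0,0,0,-0.156,0],[26,124,0,0,0,-0.156,0]])

```text
time_s: 14.5
tcp_pos: [498.3, 95.6, 274.2]
ee_rot: [-0.364, 0.434, 0.53, 0.631]
contact_force: [-0.4, 0.2, -2.5]
gripper_width: 13.6
```

```bash
cat > lk.py <<'E'
from model import *
import sys
L=np.array([541.317,285.494,1.395])
s=robot.observe();M=robot.camera_model('wrist');i=grab('wrist',sys.argv[1]);print(s['time_s'],s['tcp_pos'].round(1),s['contact_force'].round(1),s['joints'].round(2),s['gripper_width'])
W,m=scoop(s);print('yaw',np.arctan2(m[1,0],m[0,0]).round(3),'pitch up deg',np.degrees(np.arcsin(m[2,0])).round(1),'rear/orig/nose in loader',[inv(W(x,0,0),L).round(1).tolist() for x in(-49,0,35)])
k=1.5;im=cv2.resize(cv2.convertScaleAbs(i[:,:,::-1],alpha=1.2),None,fx=k,fy=k)
for q in[(-55,45,150),(-55,-45,150),(55,45,150),(55,-45,150),(-260,65,6),(-260,-65,6),(-153,0,153)]:
    u=px('wrist',fw(q,L),M)*k;cv2.circle(im,tuple(int(v) for v in u),3,(0,0,255),1)
cv2.imwrite(f'pics/{sys.argv[1]}b.png',im)
E
python3 lk.py w6
```

```text
14.5 [498.3  95.6 274.2] [-0.4  0.2 -2.5] [ 0.28  0.28 -0.44  2.09 -0.35  0.72  1.52] 13.567502035802333
yaw 1.396 pitch up deg 20.9 rear/orig/nose in loader [[-168.1, 9.3, 185.6], [-122.3, 9.3, 203.1], [-89.6, 9.3, 215.7]]
```

View pics/w6b.png

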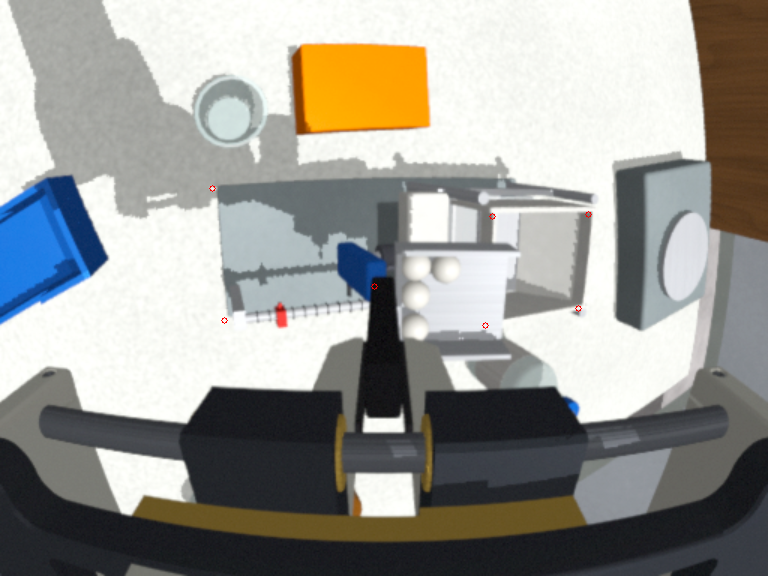

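The view shows four balls in the pan, the hopper beyond it, and the loader base edge about 3–7 mm further along its x than the fit. I correct by 3 mm and move the nose over the mouth.

>>> step_arm(commands=[[3,7,0,0,0,0,0],[7,18,0,0,0,0,0],[11,30,0,0,0,0,0],[14,40,0,0,0,0,0],[17,48,0,0,0,0,0],[19,52,0,0,0,0,0],[19,53,0,0,0,0,0]])

```text
time_s: 15.25
tcp_pos: [518.3, 148.5, 274.3]
ee_rot: [-0.364, 0.434, 0.529, 0.631]
contact_force: [-0.5, 0.3, -1.7]
gripper_width: 13.6
```

>>> step_arm(commands=[[1.2,6.9,-1,-0.086,0.015,0,0],[2.3,12.8,-2,-0.187,0.033,0,0],[3.6,20.2,-4.5,-0.273,0.048,0,0],[4.9,27.4,-7,-0.36,0.064,0,0]])

```text
time_s: 15.65
tcp_pos: [523.5, 174.9, 267.9]
ee_rot: [-0.455, 0.543, 0.452, 0.542]
contact_force: [0.1, -0.2, -1.8]
gripper_width: 13.8
```

```bash
python3 lk.py w7
```

```text
15.65 [523.5 174.9 267.9] [ 0.1 -0.2 -1.8] [-0.24  0.34 -0.25  1.93  0.11  0.89  0.85] 13.755639337674875
yaw 1.394 pitch up deg -0.2 rear/orig/nose in loader [[-119.3, -2.0, 175.7], [-70.3, -2.1, 175.5], [-35.3, -2.1, 175.4]]
```

>>> step_arm(commands=[[1.2,8,1.5,-0.086,0.015,0,0],[2.8,16.8,2,-0.171,0.03,0,0],[4.5,26,4,-0.258,0.046,0,0],[6.2,35.5,6,-0.343,0.061,0,0],[8.4,47.6,6.5,-0.446,0.079,0,0],[10.5,59.6,7,-0.549,0.098,0,0],[12.7,72,8,-0.652,0.116,0,0],[14,80,8,-0.721,0.128,0,0]])

```text
time_s: 16.5
tcp_pos: [536.8, 257.0, 274.4]
ee_rot: [-0.587, 0.7, 0.262, 0.31]
contact_force: [-0.6, -0.2, -1.5]
gripper_width: 13.5
```

>>> step_arm(commands=[[0,0,0,0,0,0,0],[0,0,0,0,0,0,0],[0,0,0,0,0,0,0],[0,0,0,0,0,0,0],[0,0,0,0,0,0,0]])

```text
time_s: 17.0
tcp_pos: [537.4, 254.1, 276.3]
ee_rot: [-0.586, 0.7, 0.261, 0.313]
contact_force: [0.3, -0.3, -1.7]
gripper_width: 13.7
```

```bash
python3 lk.py w8
python3 - <<'E'
from h import *
w=cv2.imread('pics/w8b.png');s=grab('side','s8')[:,:,::-1];c=grab('scene','c8')[:,:,::-1]
cv2.imwrite('pics/m8.png',np.hstack([w[100:500,350:700],np.vstack([cv2.resize(s[90:230,110:285],(250,200)),cv2.resize(c[90:230,280:455],(250,200))])]))
E
```

```text
17.0 [537.4 254.1 276.3] [ 0.3 -0.3 -1.7] [-0.71  0.66 -0.1   1.55  0.44  1.59  0.44] 13.666693565214494
yaw 1.393 pitch up deg -41.9 rear/orig/nose in loader [[-98.3, -1.6, 212.3], [-61.8, -1.7, 179.6], [-35.8, -1.7, 156.3]]
```

View pics/m8.png

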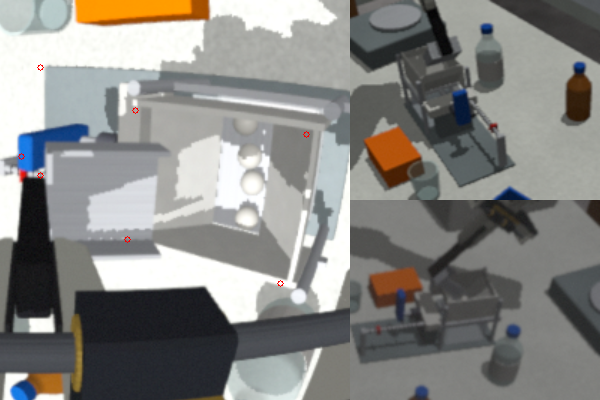

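All four balls lie on the gate inside the hopper, at (245,125), (249,157), (252,183) and (246,217) in the left panel. I now level the scoop and return it to its old place.

>>> step_arm(commands=[[0,-8,12,0.08,-0.014,0,0],[-2,-20,22,0.2,-0.036,0,0],[-5,-35,25,0.33,-0.059,0,0],[-8,-50,25,0.46,-0.082,0,0],[-11,-65,25,0.59,-0.105,0,0],[-14,-80,25,0.721,-0.128,0,0],[-14,-84,25,0.721,-0.128,0,0],[-14,-84,25,0.721,-0.128,0,0]])

```text
time_s: 17.95
tcp_pos: [523.2, 168.7, 301.1]
ee_rot: [-0.454, 0.543, 0.453, 0.543]
contact_force: [-0.3, -0.6, -1.4]
gripper_width: 13.5
```

>>> step_arm(commands=[[15,-30,0,0,0,-0.01,0],[33,-70,0,0,0,-0.02,0],[51,-112,0,0,0,-0.03,0],[69,-154,0,0,0,-0.05,0],[87,-196,0,0,0,-0.07,0],[105,-238,0,0,0,-0.09,0],[123,-280,-10,0,0,-0.09,0],[140,-312,-30,0,0,-0.09,0]])

```text
time_s: 18.75
tcp_pos: [665.4, -141.6, 270.9]
ee_rot: [-0.431, 0.561, 0.429, 0.562]
contact_force: [0.2, -0.1, -1.9]
gripper_width: 13.4
```

```bash
python3 lk.py w9
```

```text
18.75 [ 665.4 -141.6  270.9] [ 0.2 -0.1 -1.9] [ 0.2   0.49 -0.12  1.65  0.07  1.    1.37] 13.38153540967297
yaw 1.306 pitch up deg -0.1 rear/orig/nose in loader [[-405.9, -196.5, 178.7], [-357.1, -200.8, 178.7], [-322.2, -203.9, 178.6]]
```

>>> step_arm(commands=[[1,-2,-30,0,0,0,0],[1,-2,-70,0,0,0,0],[1,-2,-110,0,0,0,0],[1,-2,-145,0,0,0,0],[1,-2,-165,0,0,0,0],[1,-2,-173,0,0,0,0],[1,-2,-175,0,0,0,0],[1,-2,-175,0,0,0,0]])

```text
time_s: 19.6
tcp_pos: [665.0, -141.8, 95.9]
ee_rot: [-0.43, 0.561, 0.429, 0.562]
contact_force: [-0.1, 0.0, -0.6]
gripper_width: 13.5
```

>>> step_arm(commands=[[0,0,-1,0,0,0,0],[0,0,-2,0,0,0,0],[0,0,-3,0,0,0,0],[0,0,-3.5,0,0,0,0],[0,0,-3.5,0,0,0,0]])

```text
time_s: 20.1
tcp_pos: [664.1, -142.9, 92.1]
ee_rot: [-0.429, 0.562, 0.429, 0.562]
contact_force: [0.1, -0.8, -0.5]
gripper_width: 13.7
```

>>> step_arm(commands=[[0,0,-0.7,0,0,0,0],[0,0,-1.2,0,0,0,0],[0,0,-1.2,0,0,0,0]])

```text
time_s: 20.4
tcp_pos: [664.1, -143.2, 91.7]
ee_rot: [-0.429, 0.562, 0.429, 0.562]
contact_force: [-3.1, -0.8, 8.1]
gripper_width: 13.5
```

Firm contact (8 N). I release and rise.

>>> step_arm(commands=[[0,0,1,0,0,0,40],[0,0,1,0,0,0,60],[0,0,1,0,0,0,60],[0,0,1,0,0,0,60],[0,0,1,0,0,0,60],[0,0,1,0,0,0,60],[0,0,30,0,0,0,60],[0,0,70,0,0,0,60]])

```text
time_s: 21.2
tcp_pos: [662.7, -142.6, 159.3]
ee_rot: [-0.428, 0.563, 0.431, 0.561]
contact_force: [-0.2, -0.7, -0.3]
gripper_width: 60.1
```

>>> step_arm(commands=[[0,0,40,0,0,0,60],[0,0,80,0,0,0,60],[-25,40,110,0,0,0,60],[-45,80,110,0,0,0,60],[-65,120,110,0,0,0,60],[-85,160,110,0,0,0,60],[-100,195,110,0,0,0,60],[-100,195,110,0,0,0,60]])

```text
time_s: 22.0
tcp_pos: [562.0, 57.8, 271.2]
ee_rot: [-0.431, 0.56, 0.432, 0.561]
contact_force: [0.6, -0.1, 0.6]
gripper_width: 60.2
```

```bash
cat > f.py <<'E'
from model import *
S,D=grab('scene','c10'),grab('side','d10');M=robot.camera_model('wrist');s=robot.observe();w=grab('wrist','w10');print(s['tcp_pos'])
def blobs(i,kind,roi=None):
    h=cv2.cvtColor(i,cv2.COLOR_RGB2HSV);H,Sa,V=cv2.split(h)
    m=((H<8)|(H>172))&(Sa>150)&(V>70) if kind=='red' else (H>105)&(H<130)&(Sa>140)&(V>30)
    n,l,st,c=cv2.connectedComponentsWithStats(m.astype(np.uint8))
    return [(st[k].tolist(),c[k].round(1).tolist()) for k in range(1,n) if st[k][4]>5]
for nm,i in(('scene',S),('side',D),('wrist',w)):
    print(nm,'red',blobs(i,'red'));print(nm,'blue',blobs(i,'blue'))
E
python3 f.py
```

```text
[564.04836263  52.70015579 270.99465773]
scene red []
scene blue [([0, 0, 13, 4, 31], [5.1, 0.9]), ([0, 0, 45, 48, 1139], [22.7, 28.4]), ([242, 0, 16, 3, 31], [247.8, 0.6]), ([372, 29, 10, 8, 63], [376.1, 32.5]), ([86, 52, 64, 18, 337], [116.5, 60.1]), ([89, 67, 68, 31, 590], [121.1, 83.1]), ([169, 174, 80, 43, 969], [208.1, 196.3]), ([391, 178, 7, 6, 32], [394.1, 180.5]), ([327, 221, 7, 6, 30], [329.7, 223.6]), ([282, 236, 7, 6, 33], [285.1, 238.2]), ([182, 254, 12, 11, 102], [187.7, 259.3]), ([151, 276, 81, 53, 1690], [189.9, 303.8])]
side red []
side blue [([202, 107, 3, 6, 15], [203.2, 109.4]), ([267, 134, 7, 7, 43], [270.0, 136.9]), ([183, 153, 12, 25, 223], [187.8, 165.5]), ([300, 152, 8, 8, 50], [303.4, 155.5]), ([368, 188, 11, 11, 86], [372.5, 192.7]), ([350, 195, 87, 70, 2529], [391.4, 230.6]), ([198, 221, 105, 91, 4106], [248.8, 266.5])]
wrist red [([261, 141, 6, 15, 69], [263.5, 148.9])]
wrist blue [([13, 68, 142, 129, 8029], [83.7, 130.0]), ([303, 99, 29, 29, 709], [317.4, 112.7]), ([462, 226, 20, 20, 302], [471.4, 235.9]), ([295, 315, 19, 20, 300], [303.5, 324.1]), ([201, 336, 16, 7, 89], [208.6, 339.2])]
```

```bash
cat > hf.py <<'E'
from model import *
s=robot.observe();M=robot.camera_model('wrist');MS=dict(wrist=M,side=robot.camera_model('side'))
yaw=1.395
def box(p,n):
    c=[px(n,fw((sx*8,sy*15,z),(p[0],p[1],yaw)),MS[n]) for sx in(-1,1) for sy in(-1,1) for z in(p[2],153)]
    return np.r_[np.min(c,0),np.max(c,0)]
obs=dict(wrist=np.array([303,99,332,128]),side=np.array([183,153,195,178]))
for use in(['wrist'],['side'],['wrist','side']):
    f=lambda p:np.concatenate([box(p,n)-obs[n] for n in use])
    r=least_squares(f,[512,136,100]);print(use,r.x.round(1),r.fun.round(1))
for uv in[(263.5,141),(263.5,149),(263.5,156)]: print('mark at z83',at('wrist',*uv,83,M).round(1))
cv2.imwrite('pics/v.png',cv2.resize(cv2.imread('pics/w10.png')[60:180,200:350],None,fx=5,fy=5,interpolation=cv2.INTER_CUBIC))
E
python3 hf.py
```

```text
['wrist'] [512.2 135.8  82.6] [ 0. -1.  0.  1.]
['side'] [508.8 125.7  83.6] [-1.   0.1  1.1 -0.1]
['wrist', 'side'] [512.4 135.8  76.7] [-0.7 -0.9  0.   1.2 -1.9 -1.8  0.4 -0.4]
mark at z83 [533.   71.5  83. ]
mark at z83 [542.5  69.   83. ]
mark at z83 [550.9  66.8  83. ]
```

View pics/v.png

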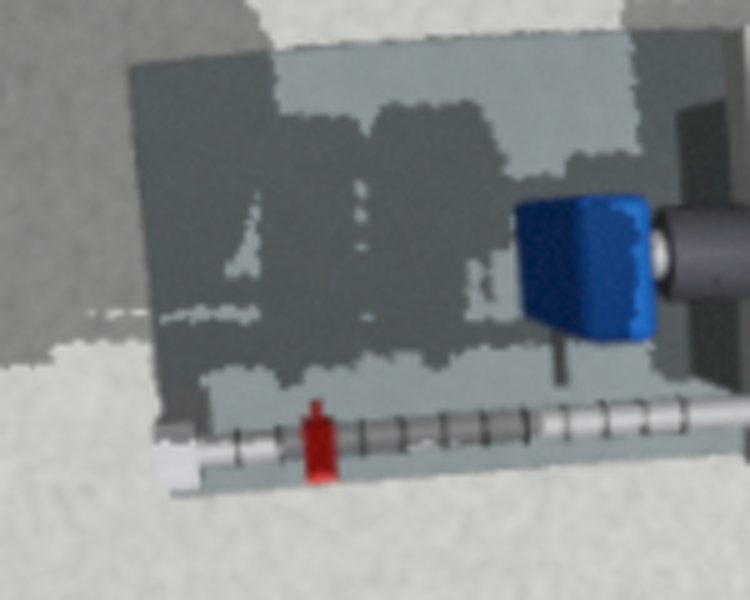

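The view shows the pointer tip at (562,384) in the crop, full-image (312.4,136.8), and the red mark tip at (316,402), full-image (263.2,140.4). The handle is home.

Run:
```python
from model import *
M=robot.camera_model('wrist');s=robot.observe();print(s['tcp_pos'],s['ee_rot'])
u=np.array([np.cos(1.395),np.sin(1.395),0])
for z in(76,83,90):
    a,b=at('wrist',312.4,136.8,z,M),at('wrist',263.2,140.4,z,M);print(z,a.round(1),b.round(1),(a-b)@u,(a-b)@[-u[1],u[0],0])
# ruled bar direction: two ends of bar in crop (200,450),(745,408)
p,q=at('wrist',240,150,83,M),at('wrist',349,141.6,83,M);print('bar yaw',np.arctan2(*(q-p)[[1,0]]))
```

```text
[564.42145548  51.4844888  270.85205808] [-0.42962015  0.56181513  0.42894309  0.56195918]
76 [544.1 132.   76. ] [533.1  71.3  76. ] 61.616136924805616 -0.19033689556423106
83 [543.  130.9  83. ] [532.2  71.4  83. ] 60.43707959098288 -0.1866946985064839
90 [541.9 129.7  90. ] [531.4  71.4  90. ] 59.258022257160206 -0.18305250144883978
bar yaw 1.3963887157727648
```

>>> step_arm(commands=[[-17,28,0,0,0,0.03,60],[-35,57,0,0,0,0.06,60],[-52,85,0,0,0,0.091,60],[-52,85,-30,0,0,0.091,60],[-52,85,-65,0,0,0.091,60],[-52,85,-95,0,0,0.091,60],[-52,85,-95,0,0,0.091,60],[-52,85,-95,0,0,0.091,60]])

```text
time_s: 22.95
tcp_pos: [512.7, 136.1, 175.8]
ee_rot: [-0.454, 0.542, 0.454, 0.542]
contact_force: [0.2, 0.3, 0.2]
gripper_width: 60.0
```

Run:
```python
from model import *
s=robot.observe();M=robot.camera_model('wrist');w=grab('wrist','w11')
print(s['tcp_pos'].round(1),s['contact_force'].round(1))
h=cv2.cvtColor(w,cv2.COLOR_RGB2HSV);m=(h[:,:,0]>105)&(h[:,:,0]<130)&(h[:,:,1]>140)
n,l,st,c=cv2.connectedComponentsWithStats(m.astype(np.uint8))
for k in range(1,n):
    if st[k][4]>50: print(st[k],c[k].round(1))
for z in(83,153):print([px('wrist',fw((x,y,z),(512.3,136.5,1.395)),M).round(0).tolist() for x in(-8,8) for y in(-15,15)])
print('tcp',px('wrist',s['tcp_pos'],M))
```

```text
[512.7 136.1 175.8] [0.2 0.3 0.2]
[   0  109   90  109 5273] [ 41.4 156.1]
[ 244  174   21   63 1205] [254.1 206.6]
[[246.0, 207.0], [246.0, 176.0], [263.0, 207.0], [263.0, 176.0]]
[[243.0, 239.0], [242.0, 200.0], [265.0, 239.0], [266.0, 200.0]]
tcp [253.51469873 234.43366307]
```

The handle's outline matches the prediction. I descend and grip.

>>> step_arm(commands=[[0,0,-20,0,0,0,60],[0,0,-40,0,0,0,60],[0,0,-49,0,0,0,60],[0,0,-49,0,0,0,0],[0,0,-49,0,0,0,0],[0,0,-49,0,0,0,0],[0,0,-49,0,0,0,0],[0,0,-49,0,0,0,0]])

```text
time_s: 23.8
tcp_pos: [512.4, 137.2, 127.3]
ee_rot: [-0.455, 0.541, 0.454, 0.542]
contact_force: [0.3, 0.3, -0.1]
gripper_width: 24.7
```

>>> step_arm(commands=[[0,0,0,0,0,0,0],[0,0,0,0,0,0,0],[0,0,0,0,0,0,0],[0,0,0,0,0,0,0]])

```text
time_s: 24.2
tcp_pos: [511.9, 135.6, 127.0]
ee_rot: [-0.455, 0.542, 0.454, 0.541]
contact_force: [-1.6, -5.7, 5.5]
gripper_width: 15.4
```

Run:
```python
from model import *
s=robot.observe();print(s['tcp_pos'].round(2),s['contact_force'].round(1),s['gripper_width'])
```

```text
[511.93 135.56 126.99] [-1.6 -5.7  5.5] 15.391073210737718
```

>>> step_arm(commands=[[-1,-6,0,0,0,0,0],[-2.5,-14,0,0,0,0,0],[-4,-23,0,0,0,0,0],[-5.6,-32,0,0,0,0,0],[-7.2,-41,0,0,0,0,0],[-8.8,-50,0,0,0,0,0],[-10,-57,0,0,0,0,0],[-10.5,-59.5,0,0,0,0,0]])

```text
time_s: 25.0
tcp_pos: [502.3, 80.0, 127.1]
ee_rot: [-0.455, 0.54, 0.455, 0.543]
contact_force: [-0.8, 12.1, -0.8]
gripper_width: 15.9
```

>>> step_arm(commands=[[0,0,0,0,0,0,0],[0,0,0,0,0,0,0],[0,0,0,0,0,0,0],[0,0,0,0,0,0,0],[0,0,0,0,0,0,0],[0,0,0,0,0,0,0]])

```text
time_s: 25.6
tcp_pos: [502.3, 80.7, 127.1]
ee_rot: [-0.455, 0.54, 0.456, 0.543]
contact_force: [0.3, 11.0, 0.2]
gripper_width: 15.7
```

```bash
cat > chk.py <<'E'
from model import *
s=robot.observe();print(s['time_s'],s['tcp_pos'].round(2),s['contact_force'].round(1),s['gripper_width'])
u=np.array([np.cos(1.395),np.sin(1.395),0]);print('pull',(np.array([511.93,135.56,127])-s['tcp_pos'])@u)
M=robot.camera_model('wrist');w=grab('wrist','w12');S=grab('scene','c12');D=grab('side','d12')
for n,i in(('wrist',w),('scene',S),('side',D)):
    h=cv2.cvtColor(i,cv2.COLOR_RGB2HSV);m=((h[:,:,0]<8)|(h[:,:,0]>172))&(h[:,:,1]>120)&(h[:,:,2]>50)
    k,l,st,c=cv2.connectedComponentsWithStats(m.astype(np.uint8));print(n,[(st[j].tolist(),c[j].round(1).tolist()) for j in range(1,k) if st[j][4]>3])
    # where home-based estimates of mark tip fall
    print(px(n,[532.2,72.5,83],M if n=='wrist' else None).round(1))
x,y=px('wrist',[532.2,72.5,83],M).astype(int)
print(w[y-16:y+14,x-14:x+15].min(2)) ; print(w[y-16:y+14,x-14:x+15,0].astype(int)-w[y-16:y+14,x-14:x+15,2])
E
python3 - <<'E'
import numpy as np;np.set_printoptions
E
sed -i '1a np.set_printoptions(linewidth=220)' chk.py; python3 chk.py
```

```text
25.6 [502.33  80.68 127.05] [ 0.3 11.   0.2] 15.676864468425999
pull 55.71482808195316
wrist []
[250.1 245.7]
scene [([299, 178, 2, 3, 5], [299.4, 179.2])]
[299.5 178. ]
side [([208, 177, 5, 4, 13], [209.6, 177.9])]
[207.2 180. ]
[[94 93 95 90 46 21 15 13  7 13 12  6  8 14 19 14 15  4  8 17 14 14 12 15  7 18 17 12  8]
 [95 94 93 87 46 18 13 12 17 18 14 13 12 14 10 15 16 13 16 14 12 10 14 12 18 10 13 16 11]
 [95 94 93 88 41 14 17 14 13 11 13 16  9 19 13 17 11 19 13 15 17 13 13 12  9 17 19 18 11]
 [96 94 93 79 34 13 13 16 14 14 15 16 14 14 14 18 10 17 16 17  9 17 17 18 14 15  9 13 16]
 [96 94 93 72 30 19 17 11 19 13 16 12 16 14 17 16 16 16 18 18 12 14 15 15 14 14 17 14 15]
 [94 94 92 71 32 16 11 17 13 12 16 15 10 14 15 22 19 14 18 17 18 15 15 17 13 17 11 15 15]
 [94 95 91 63 28 14 13 12 15 15 13 14 14 18 16 16 13 16 18 12 10 13 19 10 17 18 17 16 16]
 [94 95 91 52 20 15  9 14 15  8 15 17 17 12 14 15 16 15 15 14 15 16 18 12 15 15 15 13 17]
 [94 96 89 47 22 17  9 11  9 14 11 12 11 17 14 13 18 18 15 13 15 16 14 21 18 12 17 14 20]
 [94 95 90 47 20 15  9 10  9 11 17 17 17 17 16 17 15 15 19 1
[... 5571 characters left out ...]
4  -99 -107 -108 -113 -111 -109 -111 -111 -107 -109 -108 -108 -110 -117 -116 -112 -111 -113 -115 -112 -110]
 [   5    2   -3   -4    0  -22  -83  -95  -98 -105 -108 -113 -115 -112 -112 -111 -111 -108 -110 -109 -107 -107 -111 -112 -111 -110 -113 -108 -111]
 [   4    3    0   -3   -1  -18  -77  -91 -103 -111 -110 -114 -109 -117 -109 -109 -108 -106 -112 -110 -112 -112 -111 -111 -111 -110 -112 -112 -108]
 [   3    1   -2   -3    0  -20  -74  -93 -101 -103 -110 -118 -111 -113 -113 -120 -108 -111 -117 -113 -109 -105 -107 -114 -110 -109 -113 -109 -110]
 [   3   -2    0   -3   -3  -22  -92  -96 -104 -106 -114 -108 -112 -108 -111 -112 -109 -108 -113 -115 -111 -108 -111 -107 -107 -108 -109 -112 -107]]
```

>>> step_arm(commands=[[-0.4,-2.3,0,0,0,0,0],[-0.8,-4.7,0,0,0,0,0],[-0.8,-4.7,0,0,0,0,0],[-0.8,-4.7,0,0,0,0,0],[-0.8,-4.7,0,0,0,0,0],[-0.8,-4.7,0,0,0,0,0],[-0.8,-4.7,0,0,0,0,0],[-0.8,-4.7,0,0,0,0,0]])

```text
time_s: 26.55
tcp_pos: [501.6, 76.1, 127.0]
ee_rot: [-0.455, 0.54, 0.456, 0.543]
contact_force: [0.2, 12.1, -0.6]
gripper_width: 15.4
```

```bash
sed -i '/^x,y=/,$d' chk.py
cat >> chk.py <<'E'
# scoop / jar / handle checks
L=np.array([541.9,289.5,1.395])
def blue(i,lo,hi):
    h=cv2.cvtColor(i,cv2.COLOR_RGB2HSV);m=(h[:,:,0]>105)&(h[:,:,0]<130)&(h[:,:,1]>140)&(h[:,:,2]>30)
    k,l,st,c=cv2.connectedComponentsWithStats(m.astype(np.uint8));return [(st[j].tolist(),c[j].round(1).tolist()) for j in range(1,k) if lo[0]<c[j][0]<hi[0] and lo[1]<c[j][1]<hi[1] and st[j][4]>20]
print('side handle',blue(D,(170,120),(230,200)))
print('grip top px',px('scene',[664,-143,120]),px('side',[664,-143,120]))
for n,i in(('scene',S),('side',D)):
    u=px(n,[664,-143,60]).astype(int);print(n,'dark',[(r,np.where(i[r,u[0]-15:u[0]+16].max(1)<45)[0]+u[0]-15) for r in range(u[1]-30,u[1]+31,6)])
    u=px(n,fw((0,0,20),L)).astype(int);p=i[u[1]-25:u[1]+26,u[0]-35:u[0]+36];np.save(n+'_jar.npy',p)
    a=cv2.imread(f"pics/{'c10' if n=='scene' else 'd10'}.png")[u[1]-25:u[1]+26,u[0]-35:u[0]+36,::-1].astype(int)
    d=p.astype(int).sum(2)-a.sum(2);k,l,st,c=cv2.connectedComponentsWithStats((d>60).astype(np.uint8));print(n,'jar centre px',u,'brighter',[(st[j].tolist()) for j in range(1,k) if st[j][4]>6])
E
python3 chk.py
```

```text
26.55 [501.55  76.09 127.03] [ 0.2 12.1 -0.6] 15.41297575305548
pull 60.372889047281504
wrist []
[255.7 245.7]
scene [([299, 178, 2, 3, 5], [299.4, 179.2])]
[299.5 178. ]
side [([208, 177, 5, 4, 13], [209.6, 177.9])]
[207.2 180. ]
side handle [([190, 164, 13, 24, 156], [195.9, 178.1])]
grip top px [250.47155921 217.14338681] [290.85687724 186.36824655]
scene dark [(199, array([], dtype=int64)), (205, array([], dtype=int64)), (211, array([], dtype=int64)), (217, array([], dtype=int64)), (223, array([], dtype=int64)), (229, array([], dtype=int64)), (235, array([251])), (241, array([], dtype=int64)), (247, array([], dtype=int64)), (253, array([], dtype=int64)), (259, array([], dtype=int64))]
scene jar centre px [357 176] brighter [[30, 4, 6, 3, 12]]
side dark [(172, array([], dtype=int64)), (178, array([], dtype=int64)), (184, array([], dtype=int64)), (190, array([288, 289, 290, 291, 292, 293, 294, 295])), (196, array([287, 288, 289, 290, 291, 292, 293, 294, 295])), (202, array([287, 288, 289, 290, 291, 292, 293, 294])), (208, array([287, 288, 289, 290, 291, 292, 293, 294])), (214, array([285, 286, 287, 288, 289, 290, 291, 292, 293])), (220, array([], dtype=int64)), (226, array([], dtype=int64)), (232, array([], dtype=int64))]
side jar centre px [173 163] brighter [[25, 12, 16, 6, 29], [43, 16, 11, 12, 106], [46, 29, 8, 11, 51], [64, 31, 7, 9, 22]]
```

Run:
```python
from model import *
np.set_printoptions(linewidth=250)
L=np.array([541.9,290.5,1.395]);M=robot.camera_model('wrist');i=cv2.imread('pics/w12.png')
for nm,z in(('jar floor balls',18),('gate balls',93)):
    g=np.array([[px('wrist',fw((x,y,z),L),M) for x in range(-45,46,5)] for y in range(40,-41,-5)],np.float32)
    v=cv2.remap(cv2.cvtColor(i,cv2.COLOR_BGR2GRAY),g[:,:,0],g[:,:,1],cv2.INTER_LINEAR);print(nm,g[0,0],g[-1,-1]);print(v)
for n,f in(('scene','c12'),('side','d12')):
    j=cv2.imread(f'pics/{f}.png',0);u=px(n,fw((0,0,18),L)).astype(int);print(n,u);print(j[u[1]-14:u[1]+15:2,u[0]-30:u[0]+31:2])
```

```text
jar floor balls [417.40924 153.54819] [465.3253 220.9012]
[[216 215 215 215 215 214 212  89  90  97 100  96  89  83  79  78  77  76  76]
 [214 214 216 216 214 214 213 129 117  93  91  90  90  93  97 101  97  90  83]
 [215 215 216 215 214 214 211 132 127 129 131 131 124 105 101  91  90  92  94]
 [213 215 215 216 215 214 212 130 129 129 131 131 131 129 184 188 183 104  91]
 [214 214 215 215 215 214 212 131 129 128 130 130 131 130 185 188 188 110  88]
 [215 214 214 214 214 214 212 131 128 128 131 131 131 130 184 188 187 104  88]
 [214 214 215 214 213 214 213 130 129 129 131 131 130 130 185 188 187 108  89]
 [214 214 216 215 213 213 212 132 128 129 131 131 130 130 184 188 189 111  89]
 [215 214 214 216 216 213 211 131 128 129 131 131 131 130 185 187 188 104  88]
 [215 213 214 215 216 215 211 131 129 129 131 132 130 130 186 187 187 110  88]
 [215 215 214 215 216 216 213 130 128 130 130 132 131 130 184 188 187 109  89]
 [214 215 213 213 215 215 213 132 128 129 132 131 132 130 184 188 188 112  89]
 [213 214 214 214 215 215 212 132 129 130 131 133 132 129 185 187 188 107  90]
 [212 214 215 2
[... 4843 characters left out ...]
 68  71  69  56  36  33 102  71  30  29  37  68  65  64  85 173]
 [133 131  94  96  78  55  54  86 108  61  63  71  68  69  70  70  70  54  49  34  34  87  79  51  21  28  66  66  65  74 137]
 [174 175 134  95  94  60  55  58 105  68  71  84  68  70  57  49  40  41  38  39  27  51  81 112  40  28  63  67  66  63 106]
 [173 176 173 102  94  89  55  54  66  70  60 113 105  46  41  40  39  39  41  40  41  40  62  82  49  23  55  46  32  57  91]
 [173 175 175 143  96  94  76  55  57  59  60 111 115  53  40  41  39  40  39  41  39  43  42  71  50  24  25  25  22  50 164]
 [172 176 174 173 145  93  96  59  55  56  60 100 116  61  42  39  39  40  41  40  42  42  39  45  55  25  21  23  23  33 141]]
```

Run:
```python
from model import *
L=np.array([541.9,290.5,1.395])
for n,a,b in(('scene','c10','c12'),('side','d10','d12')):
    A,B=[cv2.GaussianBlur(cv2.imread(f'pics/{f}.png',0).astype(np.float32),(3,3),0) for f in(a,b)];d=B-A
    u=px(n,fw((0,0,60),L)).astype(int);m=np.zeros(d.shape,bool);m[u[1]-45:u[1]+35,u[0]-45:u[0]+50]=1
    for sg in(1,-1):
        k,l,st,c=cv2.connectedComponentsWithStats(((sg*d>9)&m).astype(np.uint8))
        for j in range(1,k):
            if st[j][4]>8: print(n,'+' if sg>0 else '-',st[j].tolist(),d[l==j].mean().round(),'z18',inv(at(n,*c[j],18),L).round()[:2],'z93',inv(at(n,*c[j],93),L).round()[:2])
```

```text
scene + [314, 123, 9, 4, 19] 43.0 z18 [-70. 307.] z93 [-97. 220.]
scene + [330, 123, 6, 3, 15] 26.0 z18 [ -9. 295.] z93 [-39. 209.]
scene + [314, 129, 3, 5, 12] 15.0 z18 [-88. 266.] z93 [-114.  181.]
scene + [314, 138, 4, 4, 11] 17.0 z18 [-98. 221.] z93 [-123.  139.]
scene + [314, 152, 6, 28, 112] 32.0 z18 [-130.   83.] z93 [-153.   10.]
scene + [351, 155, 7, 3, 18] 19.0 z18 [ 19. 105.] z93 [-13.  30.]
scene - [314, 123, 18, 24, 288] -52.0 z18 [-60. 242.] z93 [-88. 159.]
scene - [354, 151, 5, 4, 15] -20.0 z18 [ 31. 122.] z93 [-2. 46.]
scene - [337, 155, 10, 10, 74] -24.0 z18 [-29.  97.] z93 [-58.  22.]
scene - [359, 157, 3, 3, 9] -14.0 z18 [37. 91.] z93 [ 4. 17.]
scene - [355, 179, 7, 8, 32] -13.0 z18 [ -6. -26.] z93 [-36. -93.]
side + [204, 108, 17, 22, 230] 80.0 z18 [ 210. -263.] z93 [  91. -208.]
side + [162, 150, 35, 28, 313] 43.0 z18 [-10. -34.] z93 [-109.   -1.]
side + [202, 169, 10, 13, 48] 21.0 z18 [-116.  -70.] z93 [-205.  -33.]
side + [212, 184, 3, 4, 9] 15.0 z18 [-174.  -63.] z93 [-258.  -27.]
side - [166, 108, 55, 80, 2132] -74.0 z18 [ 102. -121.] z93 [ -8. -80.]
```

Run:
```python
from bench import robot
print(robot.observe()['time_s'],robot.observe()['contact_force'],robot.observe()['gripper_width'],robot.close_job())
```

```text
the job is handed in; nothing more can be done
26.7 [ 0.81526893 11.61375539 -0.48738183] 15.922121074415342 None
```

I carried out every step and handed the job in at 26.7 s, with the gripper still holding the rod at the mark. Two end-state points rest on indirect checks: the balls in the jar and the pointer on the mark.

- **Scoop:** My first close of the gripper came too early, so I lifted without it; the scoop was not disturbed, and the second grasp held. One scoopful then took all four balls, and the picture taken while carrying showed them in the pan.
- **Pour:** A picture from above showed all four balls lying on the shut gate in the hopper.
- **Scoop put back:** I lowered it to about 8 N of contact with the bench and released it. In the last images from the side camera its grip appears as an upright dark column where expected. The same check found almost nothing in the scene camera.
- **Rod:** I measured the mark at about 60.4 mm of pull-out, give or take about 1 mm, and the arm's pull reads 60.4 mm. The 11.6–12.1 N of force on the tool fits the spring at about that length. The gripper blocked the view of the pointer at the end, so it was not seen level with the mark. The red mark showed no shift.
- **Balls in the jar:** I had no picture views left, so I compared images before and after the pull. The gate line had changed at two spots, and a new ball-sized blob had appeared inside the jar. This fits the balls having dropped, but I did not count them directly.

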